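Stow the boot-wax tins by size

TASK

Put the three boot-wax tins away in the acrylic cabinet, each in the bay of its own size, pushed fully home to the back stop so that nothing sticks out of the mouth, lying flat with the lid up. Leave the little sliding door fully shut over the large tin. Do not tip the tins over, and leave the climbing gear alone.

Things in the scene. Friction and masses are not known exactly. Their poses are not given: they have to be found in the camera images.
- tin_large: the large one of three look-alike flat round boot-wax tins of plain aluminium: diameter 92 mm, 28 mm high, about 0.1 to 0.3 kg, standing flat on the bench, slippery sides; origin at the centre of its underside, z up through the lid
- tin_middle: the middle one of three look-alike flat round boot-wax tins of plain aluminium: diameter 76 mm, 28 mm high, about 0.1 to 0.3 kg, standing flat on the bench, slippery sides; origin at the centre of its underside, z up through the lid
- tin_small: the small one of three look-alike flat round boot-wax tins of plain aluminium: diameter 60 mm, 28 mm high, about 0.1 to 0.3 kg, standing flat on the bench, slippery sides; origin at the centre of its underside, z up through the lid
- mouth_large (a point): centre of the mouth of the cabinet's large bay, at bench height; 102 mm wide and 34 mm high inside, 94 mm deep from the mouth to its solid back stop. The point's axes are the cabinet's: +y points straight out of the mouth, x across it. A tin at its stop lies just inside the mouth
- mouth_middle (a point): centre of the mouth of the cabinet's middle bay, at bench height; 86 mm wide and 34 mm high inside, 78 mm deep from the mouth to its solid back stop. The point's axes are the cabinet's: +y points straight out of the mouth, x across it. A tin at its stop lies just inside the mouth
- mouth_small (a point): centre of the mouth of the cabinet's small bay, at bench height; 70 mm wide and 34 mm high inside, 62 mm deep from the mouth to its solid back stop. The point's axes are the cabinet's: +y points straight out of the mouth, x across it. A tin at its stop lies just inside the mouth
- cabinet: low smoke-grey see-through acrylic cabinet, 282 (x) by 100 (y) by 39 mm high, fixed; origin at the centre of its underside. Its +y face has three bay mouths, along +x: large, middle, small (walls 6 mm). No floor: tins slide on the bench. The roof (top 39 mm up) starts 15 mm behind the mouths; on it a door rail, 45 mm high, 23 to 29 mm behind the mouths
- door (a joint): small top-hung acrylic door, 104 mm wide, panel 4 to 9 mm out from the mouths, 2 to 46 mm above the bench. In m: 0 = shut, centred over the large bay, at its end stop; grows to 0.125 as it slides along cabinet +x. It starts open, covering the middle bay and part of the small one; above 0.103 the large mouth is clear. Takes about 2 N; stays where left
- door_tab (a point): centre of the top end of the door's upright aluminium tab, 79 mm above the bench; the tab is 14 mm wide along the slide (cabinet x), 26 mm along cabinet y, and rises from 46 to 79 mm; at the middle of the door's width, 6 mm behind the mouths
- cam: silver climbing cam with a spring trigger, 145 mm long, lying down; origin under its stem; to be left alone
- headlamp: red plastic headlamp, 85 by 50 by 42 mm; origin at the centre of its underside; to be left alone
- nut_tool: flat green anodised nut tool, 195 mm long, 5 mm thick; origin under its middle; to be left alone
- belay_device: steel belay device, 100 by 45 by 22 mm; origin under its block; to be left alone

How it is judged:
At the end, for the whole second after the job is handed in: Each tin stands flat on the bench in the bay of its own size, lid up, sticking out of the mouth by less than 3 mm, at rest; the door is shut over the large bay to within 6 mm (y of tin_large in the frame of mouth_large between -0.052 and -0.043 m and x of tin_large in the frame of mouth_large between -0.008 and 0.008 m and height (world z) of each of tin_large, tin_middle, tin_small below 0.006 m and angle between each of tin_large, tin_middle, tin_small's own z axis and vertical below 0.1 rad and linear speed of each of tin_large, tin_middle, tin_small below 0.01 m/s and y of tin_middle in the frame of mouth_middle between -0.044 and -0.035 m and x of tin_middle in the frame of mouth_middle between -0.008 and 0.008 m and y of tin_small in the frame of mouth_small between -0.036 and -0.027 m and x of tin_small in the frame of mouth_small between -0.008 and 0.008 m and value of joint door below 0.006 m); the robot touches nothing.
It fails at once if the cam is moved by more than 30 mm (distance of cam from where it was at the start of the episode above 0.03 m).
It fails at once if the headlamp is moved by more than 30 mm (distance of headlamp from where it was at the start of the episode above 0.03 m).
It fails at once if the nut tool is moved by more than 30 mm (distance of nut_tool from where it was at the start of the episode above 0.03 m).
It fails at once if the belay device is moved by more than 30 mm (distance of belay_device from where it was at the start of the episode above 0.03 m).
It fails at once if a tin is tipped over (more than 0.6 rad) (angle between any of tin_large, tin_middle, tin_small's own z axis and vertical above 0.6 rad).
It also fails if it takes over 72 s, if anything falls off the work surface, if the arm or the gripper's body presses on something with over 40 N, if the wrist force passes 120 N, or if a joint passes its speed limit or range.

ROBOT

A 6-joint arm with a two-finger parallel gripper is mounted at the origin on the work surface. World frame = base frame: x ahead of the robot, y to its left, z up, the work surface at z = 0. Lengths are in m, angles in rad, forces in N, time in s.
With the tool pointing down it reaches from about 0.35 to 0.975 m from the base axis. Payload 4.9 kg.
Tool frame: the origin (TCP) lies at the very end of the fingers, on their centre line; the grasp point (between the pads) lies 19 mm behind it; z points along the fingers, y is the line along which they close (so a half turn about z gives the same grasp; the last joint's range is limited). The gripper opens to 85 mm and grips with 20 to 120 N. Pads are 22 mm wide; open, the fingers measure 114 mm over their backs; the gripper's body (76 mm by 85 mm) begins 54 mm behind the grasp point. The pads swing forward as they close: fully open they stand 13 mm farther back than shut.
Start: joints at [-1.368, 0.053, 1.613, -0, 1.476, -0.119], TCP at [0.198, -0.593, 0.231] pointing down, gripper open.
Joint ranges: [-3.01, 3.01], [-1.01, 2.22], [0.06, 2.58], [-1.02, 4.17], [0.09, 2.62], [-3.14, 3.14]. Speed limits (rad/s): [2.57, 2.57, 3.14, 3.14, 3.14, 3.14].

INTERFACE

Orientations are given as a rotation vector (axis times angle).
In Python, from station import get_obs, get_image, get_calibration, finish_job gives the robot as it stands.
- The arm moves only by the tool servo_tool, never from a script. Its argument "increments" is a list of rows, each a list of 5 numbers: the opening, from 0 (shut) to 1 (fully open), then the shift along the tool's x, y, z in mm, then the turn about the tool's z in degrees. In form: [[jaw, tx, ty, tz, spin], ...]. A call has 1 to 12 rows; each row shifts and turns the commanded pose from where the row before left it, along the tool's axes as they then stand; what a row does not reach is not made up. A row lasts 1/8 s, in which the tool goes at most 62.5 mm and 10.7 degrees, less where a joint would pass 70% of its speed; a pose out of reach is approached as far as the arm can. A call is refused whole if a number of a shift passes 62.5 or a number of a turn 10.7, either way. A call with a gripper value outside its range is refused whole. The fingers move at their own pace and stop on an object; "force" is the grip in N (left out, the last holds). Time passes only in rows, so rows that do not move let the fingers close. It gives the time, the measured TCP pose, the force, the opening and the grip force at its end, in the units of the state.
- get_obs(): the state, without advancing time (a new reading comes with each control period).
- get_image(name): name is "scene" or "top" or "wrist"; returns the picture (400x640x3 uint8, red, green, blue); there is no depth.
- get_calibration(name): a dict with "fx", "fy", "cx", "cy" (pixels), "R" (3x3) and "t" (3): a world point X has camera coordinates R X + t; the wrist camera has in their place "mount" (4x4, takes a point from camera to tool coordinates, whose origin is the TCP and whose axes are the flange's). Camera axes: x right, y down, z forward; pixel columns grow to the right and rows downward; lengths in m; the calibration is good to about 2 mm. The wrist camera is an equidistant fisheye: a pixel r from the principal point sees the ray r / f radians off the axis. A picture is of the moment at which its call begins: read the wrist's pose just before it. get_calibration takes no time and is no camera call.
- finish_job(): hands the job in; it is judged then, once.
The state is a dict: "t": time; "q": joint angles; "dq": joint speeds; "effort": joint torques, N m; "tool_pos": TCP position; "tool_rot": TCP orientation; "contact_force": force on the tool from outside, world axes, zero at the start; "wrist_torque": the same for the moment, N m; "opening": finger opening in m; "grip_force": force on a finger pad.
Only numpy, scipy, OpenCV 4.12 (cv2) and the standard library are available. Lean on these libraries where they do the work, as an engineer would, in place of code of your own. Each camera call takes 0.05 s, during which the arm holds its last target. There are 200 camera calls.

## Working session

There is one attempt and no reset: what is moved stays moved. The work goes in short steps, Python scripts to look and compute and a tool call to move; the robot and the scene stay as the last step left them, time stands still between calls to the robot, and variables do not carry over. Pictures are saved under pics/ and viewed, at most 10 in all, crops included, and the job is handed in when it is done.

Besides the shell and the picture viewer there is one more tool, called after ">>>" as a command line: name --pt "numbers of a row" for each row, then --argument value for the rest. servo_tool: Moves the arm, as the interface text tells. Its arguments: {"type":"object","properties":{"increments":{"type":"array"},"force":{"type":"number"}},"required":["increments"]}

```bash
mkdir -p pics; python3 - <<'E'
from station import *
import cv2
for n in("scene","top"):
    im=get_image(n);cv2.imwrite(f"pics/{n}0.png",im[:,:,::-1]);c=get_calibration(n);print(n,c)
print(get_calibration("wrist"));print(get_obs())
E
```

```text
scene {'fx': 427.36050554422684, 'fy': 427.36050554422684, 'cx': 321.6353024852587, 'cy': 193.4943365294466, 'R': array([[ 0.83855819,  0.54471147, -0.01046797],
       [ 0.32361574, -0.51346458, -0.79474963],
       [-0.43828417,  0.66305621, -0.60684713]]), 't': array([-0.43971116, -0.11472667,  1.54603916])}
top {'fx': 384.7884484742687, 'fy': 384.7884484742687, 'cx': 322.52082023653276, 'cy': 202.41498188370633, 'R': array([[ 0.02100943, -0.99971779,  0.01108767],
       [-0.98978519, -0.0223623 , -0.140802  ],
       [ 0.14101021, -0.00801624, -0.98997569]]), 't': array([-0.03244672,  0.51425806,  0.96980168])}
{'fx': 309.70691628693146, 'fy': 309.70691628693146, 'cx': 320.37336738565944, 'cy': 199.82013824982187, 'mount': array([[ 8.34770485e-04, -9.56607774e-01, -2.91377539e-01,
         7.41763793e-02],
       [ 9.99999438e-01,  6.08236578e-04,  8.68035945e-04,
         1.58632653e-07],
       [-6.53143456e-04, -2.91378100e-01,  9.56607744e-01,
        -1.41744033e-01],
       [ 0.00000000e+00,  0.00000000e+00,  0.00000000e+00,
         1.00000000e+00]])}
{'t': 0.1, 'q': array([-1.36798774e+00,  5.33164223e-02,  1.61417906e+00,  1.40864833e-05,
        1.47599795e+00, -1.19009339e-01]), 'dq': array([-0.00040775, -0.00091629, -0.00201297, -0.0005835 , -0.00093234,
        0.00138715]), 'effort': array([ 9.93625099e-05, -3.94899559e+01, -3.71364927e+01, -1.95127991e-04,
        3.84193962e-03, -7.02407679e-07]), 'tool_pos': array([ 0.19756483, -0.59234974,  0.23015673]), 'tool_rot': array([-3.09913493e+00, -5.03025375e-01,  1.02996385e-04]), 'contact_force': array([ 0.65527035, -0.38801707,  0.24011406]), 'wrist_torque': array([-0.00316511, -0.01462898, -0.02188034]), 'grip_force': 0.0, 'opening': 0.0855632965407902}
```

View pics/top0.png

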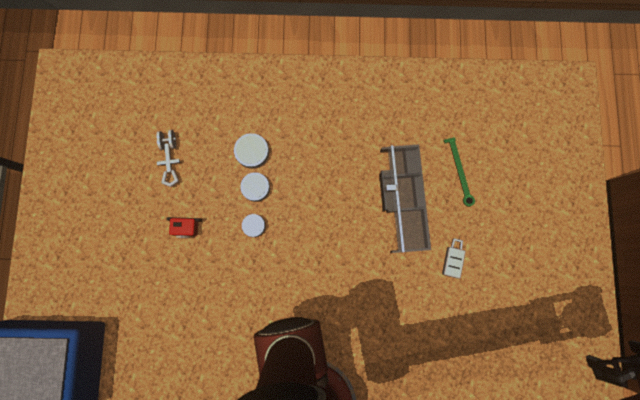

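View pics/scene0.png

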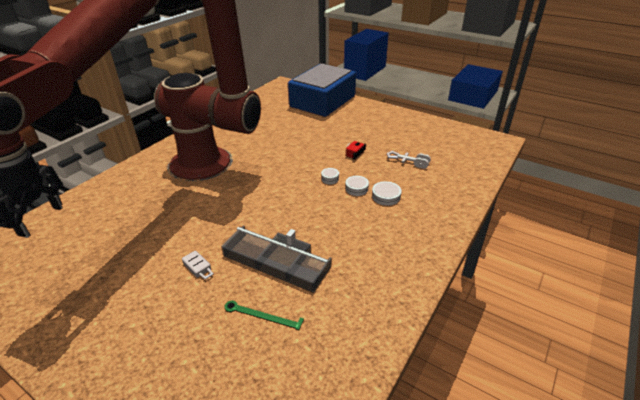

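The top view shows the tins at left: large (251,150), middle (255,187), small (253,225). The cabinet is at right, with its mouths facing left, the large bay at the bottom (403–428, 210–250) and the tab at (391,188). The cam and headlamp lie left of the tins, and the nut tool and belay device lie behind the cabinet.

```bash
cat > h.py <<'E'
import numpy as np,cv2
from station import *
from scipy.spatial.transform import Rotation as Ro
def ray(n,uv,z):
    c=get_calibration(n);R,t=c["R"],c["t"];C=-R.T@t
    d=R.T@np.array([(uv[0]-c["cx"])/c["fx"],(uv[1]-c["cy"])/c["fy"],1.]);return C+d*(z-C[2])/d[2]
def wray(uv,z,o):
    c=get_calibration("wrist");p=np.array([uv[0]-c["cx"],uv[1]-c["cy"]]);r=np.hypot(*p);a=r/c["fx"]
    d=np.array([*(np.sin(a)*p/max(r,1e-9)),np.cos(a)]);M=c["mount"];R=Ro.from_rotvec(o["tool_rot"]).as_matrix()
    C=R@M[:3,3]+o["tool_pos"];d=R@M[:3,:3]@d;return C+d*(z-C[2])/d[2]
def tins(n,im,z=.014):
    hsv=cv2.cvtColor(im,cv2.COLOR_RGB2HSV);m=((hsv[...,1]<70)&(hsv[...,2]>120)).astype(np.uint8)
    for c in cv2.findContours(m,cv2.RETR_EXTERNAL,cv2.CHAIN_APPROX_NONE)[0]:
        if cv2.contourArea(c)<150: continue
        h=cv2.convexHull(c);M=cv2.moments(h);u=(M["m10"]/M["m00"],M["m01"]/M["m00"])
        print(n,np.round(u,1),"area",M["m00"],cv2.boundingRect(c),np.round(ray(n,u,z),4))
E
python3 - <<'E'
from h import *
for n in("top","scene"):
    im=cv2.imread(f"pics/{n}0.png")[:,:,::-1].copy();tins(n,im)
im=cv2.imread("pics/top0.png")
cv2.imwrite("pics/cab.png",cv2.resize(im[140:260,370:440],None,fx=5,fy=5,interpolation=cv2.INTER_CUBIC))
o=get_obs();print(Ro.from_rotvec(o["tool_rot"]).as_matrix().round(3))
E
```

```text
top [ 31.3 368.3] area 3780.0 (0, 338, 66, 62) [0.0829 0.6979 0.014 ]
top [454.7 258.9] area 565.5 (444, 239, 21, 39) [ 0.3759 -0.3722  0.014 ]
top [252.6 224.9] area 389.0 (242, 214, 22, 23) [0.4539 0.1625 0.014 ]
top [254.1 186. ] area 619.5 (240, 172, 29, 29) [0.5583 0.1633 0.014 ]
top [394.7 196.5] area 779.0 (386, 145, 19, 107) [ 0.5386 -0.215   0.014 ]
top [250.5 149.3] area 864.0 (234, 133, 34, 33) [0.6595 0.1778 0.014 ]
top [167.9 160.7] area 810.0 (157, 130, 22, 56) [0.6224 0.3989 0.014 ]
scene [198.2 264.2] area 441.0 (182, 251, 31, 28) [ 0.3771 -0.3706  0.014 ]
scene [282.  244.3] area 334.0 (237, 227, 91, 36) [ 0.5186 -0.1923  0.014 ]
scene [386.5 189.9] area 402.0 (372, 181, 30, 19) [0.6515 0.1878 0.014 ]
scene [356.8 182.4] area 248.0 (345, 176, 24, 14) [0.5504 0.1733 0.014 ]
scene [ 75.7 177.8] area 248.0 (60, 171, 32, 15) [-0.2679 -0.3107  0.014 ]
scene [ 97.4 164.5] area 279.5 (79, 159, 36, 14) [-0.279  -0.2208  0.014 ]
scene [ 70.8 129.6] area 1589.5 (32, 108, 90, 49) [-0.5995 -0.1223  0.014 ]
scene [435.5  88.1] area 3652.5 (357, 64, 146, 52) [0.4932 1.0273 0.014 ]
scene [322.6  74.2] area 739.0 (294, 64, 56, 23) [-0.05    0.8931  0.014 ]
scene [442.3  20.8] area 3172.0 (345, 3, 175, 39) [0.1295 2.0959 0.014 ]
[[ 0.949  0.316 -0.   ]
 [ 0.316 -0.949  0.002]
 [ 0.    -0.002 -1.   ]]
```

View pics/cab.png

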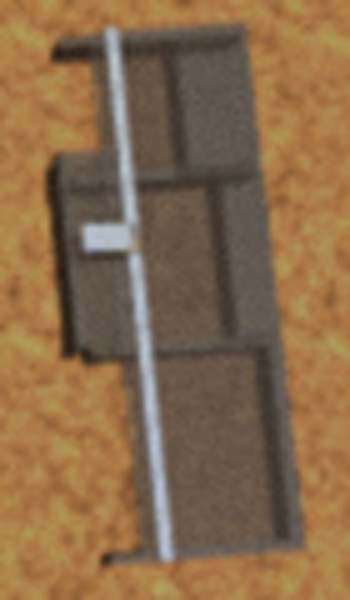

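The crop shows the silver rail from crop pixel (110,30) to (167,558). The door's tab is at about (107,237), and the open door covers the middle bay. The large bay, at the bottom, is clear. Back wall corners are at (243,28) and (302,545).

```bash
python3 - <<'E'
from h import *
im=cv2.imread("pics/top0.png")[:,:,::-1]
g=lambda x,y:(370+x/5-.4,140+y/5-.4)
# rail by bright mask, line fit
m=(im.astype(int).min(2)>120);ys,xs=np.nonzero(m[140:260,385:410]);ys+=140;xs+=385
P=np.array([ray("top",(a,b),.045)[:2] for a,b in zip(xs,ys)])
k=np.ones(len(P),bool)
for _ in range(4):
    c=P[k].mean(0);d=np.linalg.svd(P[k]-c)[2][0];d*=np.sign(d[0]);n=np.array([-d[1],d[0]]);k=abs((P-c)@n)<.005
s=(P[k]-c)@d;print("rail dir",d,np.degrees(np.arctan2(d[1],d[0])),"len",np.ptp(s),"mean off",((P[k]-c)@n).mean())
mid=c+d*(s.max()+s.min())/2;O=mid+n*.026
print("mouth-plane mid",O)
for nm,x in(("large",-.084),("middle",.016),("small",.1)):print(nm,(O+d*x).round(4))
for nm,(a,z) in dict(tabA=((82,237),.079),backfar=((243,28),.039),backnear=((302,545),.039),doorfar=((62,155),.046),doornear=((68,352),.046),wallnear=((103,558),.039),railfar=((110,30),.045),railnear=((167,558),.045)).items():
    p=ray("top",g(*a),z)[:2];print(nm,p.round(4),"cab xy",((p-O)@d).round(4),((p-O)@n).round(4))
for u,r in(((252.6,224.9),30),((254.1,186.),38),((250.5,149.3),46)):
    p=ray("top",u,.024)[:2];print("tin",p.round(4),((p-O)@d).round(4),((p-O)@n).round(4))
E
```

```text
rail dir [0.99520463 0.09781481] 5.6133514001504325 len 0.2802261653141319 mean off -1.6835464615920807e-05
mouth-plane mid [ 0.52968073 -0.18939078]
large [ 0.4461 -0.1976]
middle [ 0.5456 -0.1878]
small [ 0.6292 -0.1796]
tabA [ 0.5517 -0.1802] cab xy 0.0228 0.007
backfar [ 0.6747 -0.2737] cab xy 0.1361 -0.0981
backnear [ 0.4007 -0.3002] cab xy -0.1392 -0.0977
doorfar [ 0.6014 -0.1755] cab xy 0.0727 0.0068
doornear [ 0.4972 -0.1786] cab xy -0.0312 0.0139
wallnear [ 0.3919 -0.1976] cab xy -0.1379 0.0053
railfar [ 0.6701 -0.2013] cab xy 0.1386 -0.0256
railnear [ 0.3925 -0.2292] cab xy -0.1404 -0.0262
tin [0.453  0.1607] -0.0421 0.3559
tin [0.5566 0.1615] 0.0611 0.3466
tin [0.6568 0.1758] 0.1623 0.351
```

>>> servo_tool --pt "0.82 0 0 0 -9.65" --pt "0.82 0 0 0 -9.65" --pt "0.82 0 0 0 -9.65" --pt "0.82 0 0 0 -9.65" --pt "0.82 0 0 0 -9.65" --pt "0.82 0 0 0 -9.65" --pt "0.82 0 0 0 -9.65" --pt "0.82 0 0 0 -9.65" --pt "0.82 48 33 0 0" --pt "0.82 48 33 0 0" --pt "0.82 48 33 0 0" --pt "0.82 48 33 0 0"

```text
t: 1.6
tool_pos: [0.3106, -0.387, 0.2308]
tool_rot: [-2.11, -2.327, -0.001]
contact_force: [1.3, 0.6, 0.2]
opening: 0.0698
grip_force: 0.0
```

>>> servo_tool --pt "0.82 48 33 0 0" --pt "0.82 48 33 0 0" --pt "0.82 48 33 0 0" --pt "0.82 48 33 0 0" --pt "0.82 48 33 0 0" --pt "0.82 48 33 0 0" --pt "0.82 48 33 0 0" --pt "0.82 48 33 0 0" --pt "0.82 48 33 0 0" --pt "0.82 0 0 0 0" --pt "0.82 0 0 0 0"

```text
t: 2.98
tool_pos: [0.5629, 0.0702, 0.2306]
tool_rot: [-2.108, -2.328, 0.002]
contact_force: [-0.9, -0.4, 0.4]
opening: 0.0699
grip_force: 0.0
```

```bash
cat >> h.py <<'E'
O=np.array([0.52968,-0.18939]);d=np.array([0.9952,0.0978]);n=np.array([-.0978,.9952])
def cab(p):q=np.asarray(p)[:2]-O;return np.array([q@d,q@n])
def st():
    o=get_obs();R=Ro.from_rotvec(o["tool_rot"]).as_matrix()
    print("t",round(o["t"],2),"cab mm",(1000*cab(o["tool_pos"])).round(1),"z",round(o["tool_pos"][2]*1000,1),"yaw err deg",np.degrees(np.arctan2(R[:2,1]@n,R[:2,1]@d)).round(2),"tilt",np.degrees(np.arccos(-R[2,2])).round(2),"F",o["contact_force"].round(1),"open",round(o["opening"]*1000,1),"grip",o["grip_force"]);return o
def wl(name):
    o=st();im=get_image("wrist");cv2.imwrite(f"pics/{name}.png",im[:,:,::-1]);return o,im
E
python3 -c "
from h import *
wl('w1')"
```

```text
t 2.98 cab mm [ 58.4 255.1] z 230.6 yaw err deg 0.06 tilt 0.08 F [-0.9 -0.4  0.4] open 69.9 grip 0.0
```

View pics/w1.png

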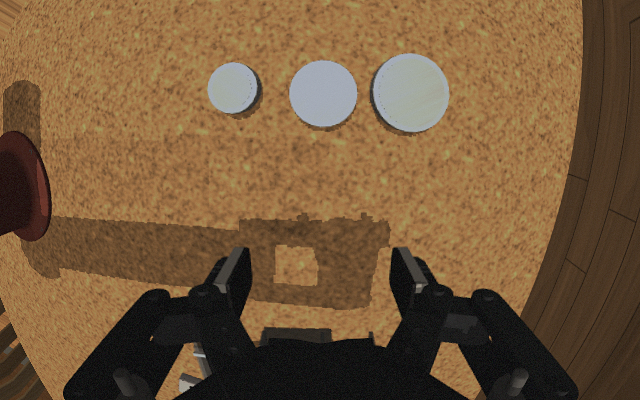

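The wrist view shows the three lids clearly: small (233,88), middle (323,94) and large (411,93). The shadow and fingers stay clear of them.

```bash
python3 - <<'E'
from h import *
o=get_obs();im=cv2.imread("pics/w1.png")
hsv=cv2.cvtColor(im,cv2.COLOR_BGR2HSV);m=((hsv[...,1]<80)&(hsv[...,2]>130)).astype(np.uint8);m[160:]=0
for c in cv2.findContours(m,cv2.RETR_EXTERNAL,cv2.CHAIN_APPROX_NONE)[0]:
    if cv2.contourArea(c)<400: continue
    P=np.array([cab(wray(p[0],.028,o)) for p in cv2.convexHull(c)]).astype(np.float32)*1000
    print(np.round(cv2.minEnclosingCircle(P),1) if 0 else cv2.minEnclosingCircle(P), P.mean(0), np.ptp(P,axis=0))
E
```

```text
((-42.019405364990234, 355.3544006347656), 29.61275291442871) [-42.97772 352.06458] [58.17717  58.982483]
((60.76768112182617, 345.6767883300781), 37.788936614990234) [ 62.531322 343.53378 ] [74.57863 73.93802]
((161.3848876953125, 350.4104919433594), 45.582366943359375) [159.82983 351.19165] [90.846565 90.4639  ]
```

>>> servo_tool --pt "0.82 52 34.4 0 0" --pt "0.82 52 34.4 0 0" --pt "0.82 52 34.4 0 0" --pt "0.82 0 0 56 0" --pt "0.82 0 0 56 0" --pt "0.82 0 0 56 0" --pt "0.82 0 0 40 0" --pt "0.82 0 0 16 0" --pt "0.82 0 0 0 0"

```text
t: 4.15
tool_pos: [0.6504, 0.2345, 0.0069]
tool_rot: [-2.111, -2.326, 0.002]
contact_force: [-0.8, -0.3, 1.2]
opening: 0.0701
grip_force: 0.0
```

```bash
python3 -c "
from h import *
st()"
```

```text
t 4.15 cab mm [161.6 410.1] z 6.9 yaw err deg -0.05 tilt 0.08 F [-0.8 -0.3  1.2] open 70.1 grip 0.0
```

>>> servo_tool --pt "0.82 -18 0 0 0" --pt "0.82 -18 0 0 0" --pt "0.82 -18 0 0 0" --pt "0.82 -15 0 0 10" --pt "0.82 -15 0 0 10" --pt "0.82 -15 0 0 10" --pt "0.82 -19.2 -8.7 0 0" --pt "0.82 -19.2 -8.7 0 0" --pt "0.82 -19.2 -8.7 0 0"

```text
t: 5.28
tool_pos: [0.6056, 0.0942, 0.0083]
tool_rot: [2.639, 1.701, 0.003]
contact_force: [1.0, 1.5, 0.9]
opening: 0.0701
grip_force: 0.9
```

```bash
cat >> h.py <<'E'
def big(n,zs=.028):
    im=get_image(n);hsv=cv2.cvtColor(im,cv2.COLOR_RGB2HSV);m=((hsv[...,1]<80)&(hsv[...,2]>110)).astype(np.uint8)
    for c in cv2.findContours(m,cv2.RETR_EXTERNAL,cv2.CHAIN_APPROX_NONE)[0]:
        if cv2.contourArea(c)<250: continue
        P=np.array([cab(ray(n,p[0],zs)) for p in cv2.convexHull(c)]).astype(np.float32)*1000
        (x,y),r=cv2.minEnclosingCircle(P)
        if 25<r<55: print(n,"circle cab",round(x,1),round(y,1),"r",round(r,1))
    return im
E
python3 -c "
from h import *
st();big('top')"
```

```text
t 5.28 cab mm [103.3 274.8] z 8.3 yaw err deg -30.01 tilt 0.14 F [1.  1.5 0.9] open 70.1 grip 0.8792060427367687
top circle cab -166.9 -160.9 r 50.6
top circle cab 81.7 229.3 r 43.6
```

>>> servo_tool --pt "0.82 -19.2 -8.7 0 0" --pt "0.82 -19.2 -8.7 0 0" --pt "0.82 -19.2 -8.7 0 0" --pt "0.82 -19.2 -8.7 0 0" --pt "0.82 -19.2 -8.7 0 0" --pt "0.82 -19.2 -8.7 0 0" --pt "0.82 -19.2 -8.7 0 0" --pt "0.82 -19.2 -8.7 0 0" --pt "0.82 -19.2 -8.7 0 0" --pt "0.82 -19.2 -8.7 0 0"

```text
t: 6.58
tool_pos: [0.4469, -0.0443, 0.0081]
tool_rot: [2.639, 1.701, 0.002]
contact_force: [1.8, 0.4, 0.5]
opening: 0.07
grip_force: 0.8
```

>>> servo_tool --pt "0.82 -14 0 0 -10" --pt "0.82 -14 0 0 -10" --pt "0.82 -14 0 0 -10" --pt "0.82 0 0 0 0"

```text
t: 7.08
tool_pos: [0.4365, -0.0847, 0.0078]
tool_rot: [2.113, 2.323, 0.0]
contact_force: [-0.4, -0.1, 0.4]
opening: 0.0697
grip_force: 0.0
```

```bash
python3 -c "
from h import *
o,im=wl('w2');big('top')"
```

```text
t 7.08 cab mm [-82.5 113.3] z 7.8 yaw err deg -0.2 tilt 0.06 F [-0.4 -0.1  0.4] open 69.7 grip 0.0
top circle cab -167.2 -161.6 r 50.8
top circle cab -42.4 355.1 r 30.5
top circle cab 58.2 346.0 r 38.7
```

View pics/w2.png

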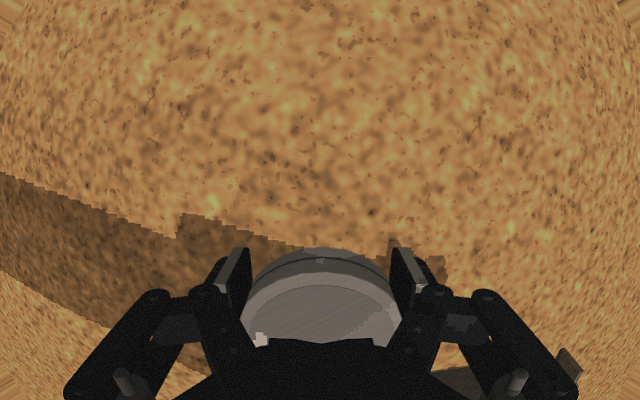

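The large tin sits centred in the cradle, its lid spanning about (243–400, 285). I'll push it straight into the mouth.

>>> servo_tool --pt "0.82 -12 -1 0 0" --pt "0.82 -12 -0.5 0 0" --pt "0.82 -12 0 0 0" --pt "0.82 -12 0 0 0" --pt "0.82 -12 0 0 0" --pt "0.82 -12 0 0 0" --pt "0.82 0 0 0 0"

```text
t: 8.05
tool_pos: [0.4421, -0.1564, 0.0075]
tool_rot: [2.11, 2.326, -0.0]
contact_force: [0.3, 0.2, -0.3]
opening: 0.0698
grip_force: 0.0
```

```bash
python3 -c "
from h import *
st()
a=get_image('scene');c=cv2.resize(a[210:310,180:360],None,fx=4,fy=4,interpolation=2)
cv2.imwrite('pics/s2.png',c[:,:,::-1])"
```

```text
t 8.05 cab mm [-83.9  41.4] z 7.5 yaw err deg -0.05 tilt 0.04 F [ 0.3  0.2 -0.3] open 69.8 grip 0.0
```

View pics/s2.png

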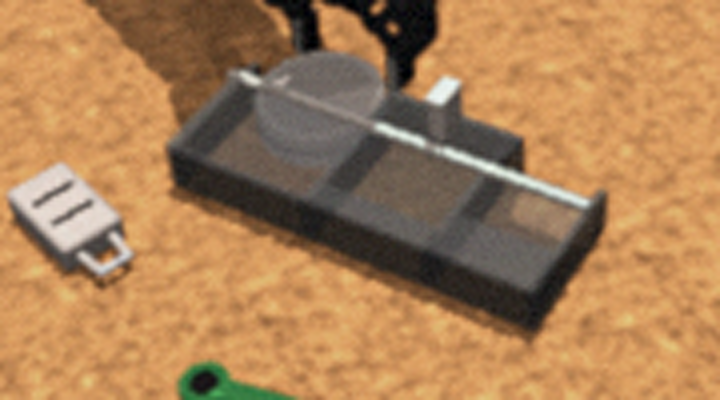

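The tin is entering the large bay cleanly, about (320,105) in the crop, with the fingers behind it. Next I back off, close and push with the shut fingers.

>>> servo_tool --pt "0.82 17 0 0 0" --pt "0.82 20 0 0 0" --pt "0 0 0 0 0" --pt "0 0 0 0 0" --pt "0 0 0 0 0" --pt "0 0 0 0 0" --pt "0 0 0 0 0" --pt "0 -12 0 0 0" --pt "0 -12 0 0 0" --pt "0 -12 0 0 0" --pt "0 0 0 0 0"

```text
t: 9.48
tool_pos: [0.442, -0.1556, 0.0075]
tool_rot: [2.111, 2.326, -0.0]
contact_force: [-0.6, 0.1, -0.3]
opening: 0.0002
grip_force: 0.0
```

>>> servo_tool --pt "0 -8 0 0 0" --pt "0 -8 0 0 0" --pt "0 -6 0 0 0" --pt "0 -4 0 0 0" --pt "0 -2 0 0 0" --pt "0 0 0 0 0"

```text
t: 10.22
tool_pos: [0.4446, -0.1824, 0.0074]
tool_rot: [2.109, 2.328, -0.0]
contact_force: [0.6, -0.2, -0.7]
opening: 0.0001
grip_force: 0.0
```

```bash
python3 -c "
from h import *
st()"
```

```text
t 10.22 cab mm [-83.9  15.2] z 7.4 yaw err deg 0.03 tilt 0.03 F [ 0.6 -0.2 -0.7] open 0.1 grip 0.0
```

>>> servo_tool --pt "0 -2 0 0 0" --pt "0 -2 0 0 0" --pt "0 -1 0 0 0" --pt "0 -1 0 0 0"

```text
t: 10.72
tool_pos: [0.4451, -0.1879, 0.0073]
tool_rot: [-2.109, -2.327, -0.001]
contact_force: [0.4, 3.3, 2.3]
opening: 0.0002
grip_force: 2.1
```

>>> servo_tool --pt "0 -1 0 0 0" --pt "0 -0.5 0 0 0"

```text
t: 10.98
tool_pos: [0.4451, -0.1879, 0.0073]
tool_rot: [-2.108, -2.325, -0.004]
contact_force: [-0.3, 9.5, 6.2]
opening: 0.0001
grip_force: 4.8
```

```bash
python3 -c "
from h import *
st()"
```

```text
t 10.97 cab mm [-84.1   9.7] z 7.3 yaw err deg -0.01 tilt 0.25 F [-0.3  9.5  6.2] open 0.1 grip 4.845922663807869
```

Contact built to 9.5 N at y = 9.7 mm, where the tin against its stop should put it. Next is the door.

>>> servo_tool --pt "0 15 0 0 0" --pt "0 15 0 0 0" --pt "0 0 0 -50 0" --pt "0 0 0 -45 0" --pt "0 0 50 0 0" --pt "0 0 50 0 0" --pt "0 -45 49 0 0" --pt "0 0 0 20 0" --pt "0 0 0 22 0" --pt "0 0 0 0 0"

```text
t: 12.22
tool_pos: [0.5884, -0.1856, 0.0565]
tool_rot: [-2.104, -2.323, 0.004]
contact_force: [-0.7, -0.3, 0.2]
opening: 0.0
grip_force: 0.0
```

```bash
python3 -c "
from h import *
wl('w3')"
```

```text
t 12.22 cab mm [58.8 -1.9] z 56.5 yaw err deg 0.05 tilt 0.41 F [-0.7 -0.3  0.2] open 0.0 grip 0.0
```

View pics/w3.png

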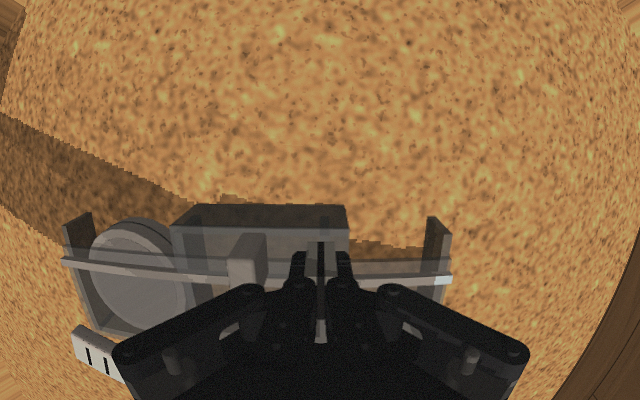

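The large tin is in its bay at left, about (137,270). The tab is at (245,255), left of the shut fingers, so I push it left.

>>> servo_tool --pt "0 0 -14 0 0" --pt "0 0 -14 0 0" --pt "0 0 -14 0 0" --pt "0 0 -14 0 0" --pt "0 0 -14 0 0" --pt "0 0 -14 0 0" --pt "0 0 -14 0 0" --pt "0 0 -10 0 0" --pt "0 0 -5 0 0" --pt "0 0 0 0 0"

```text
t: 13.52
tool_pos: [0.4786, -0.1985, 0.0599]
tool_rot: [-2.109, -2.327, 0.001]
contact_force: [-0.6, 0.1, -0.5]
opening: 0.0
grip_force: 0.0
```

>>> servo_tool --pt "0 0 -2 0 0" --pt "0 0 -2 0 0" --pt "0 0 -1 0 0" --pt "0 0 0 0 0"

```text
t: 14.02
tool_pos: [0.4743, -0.1991, 0.0602]
tool_rot: [-2.109, -2.328, 0.0]
contact_force: [1.3, 1.1, 0.0]
opening: 0.0004
grip_force: 0.5
```

```bash
python3 -c "
from h import *
st()"
```

```text
t 14.03 cab mm [-56.1  -4.2] z 60.2 yaw err deg 0.03 tilt 0.02 F [1.3 1.1 0. ] open 0.4 grip 0.457790270447731
```

>>> servo_tool --pt "0 0 -2 0 0" --pt "0 0 -2 0 0" --pt "0 0 -1 0 0" --pt "0 0 -1 0 0"

```text
t: 14.52
tool_pos: [0.4683, -0.1997, 0.0603]
tool_rot: [-2.11, -2.328, -0.0]
contact_force: [0.8, -0.3, -0.8]
opening: 0.0
grip_force: 0.8
```

```bash
python3 -c "
from h import *
st()
"
```

```text
t 14.53 cab mm [-62.1  -4.3] z 60.3 yaw err deg 0.02 tilt 0.01 F [ 0.8 -0.3 -0.8] open 0.0 grip 0.7571686059236526
```

>>> servo_tool --pt "0 0 -1 0 0" --pt "0 0 -1 0 0" --pt "0 0 -1 0 0" --pt "0 0 -1 0 0"

```text
t: 15.02
tool_pos: [0.4658, -0.2, 0.0605]
tool_rot: [2.108, 2.325, 0.004]
contact_force: [8.2, 1.4, -4.7]
opening: -0.0002
grip_force: 4.5
```

```bash
python3 -c "
from h import *
st()
a=get_image('top');cv2.imwrite('pics/t3.png',cv2.resize(a[140:260,370:440],None,fx=5,fy=5,interpolation=2)[:,:,::-1])
"
```

```text
t 15.03 cab mm [-64.6  -4.3] z 60.5 yaw err deg -0.0 tilt 0.24 F [ 8.2  1.4 -4.7] open -0.2 grip 4.475723057985306
```

The door met its end stop at 8 N, which fits the tab being at −84. Now the middle tin.

>>> servo_tool --pt "0 0 6 0 0" --pt "0.5 0 4 -50 0" --pt "1 50 16.6 -10 0" --pt "1 50 16.6 0 0" --pt "1 50 16.6 0 0" --pt "1 50 16.6 0 0" --pt "1 50 16.6 0 0" --pt "1 50 16.6 0 0" --pt "1 50 16.6 0 0" --pt "1 0 0 0 0" --pt "1 0 0 0 0"

```text
t: 16.45
tool_pos: [0.5553, 0.1602, 0.1199]
tool_rot: [-2.109, -2.329, 0.003]
contact_force: [0.4, -0.2, -0.3]
opening: 0.085
grip_force: 0.0
```

```bash
python3 -c "
from h import *
st()"
```

```text
t 16.45 cab mm [ 59.6 345.4] z 119.9 yaw err deg 0.06 tilt 0.1 F [ 0.4 -0.2 -0.3] open 85.0 grip 0.0
```

>>> servo_tool --pt "1 0.6 1 50 0" --pt "1 0 0 40 0" --pt "1 0 0 16 0" --pt "1 0 0 11 0" --pt "1 0 0 0 0" --pt "0.8 0 0 0 0" --pt "0.8 0 0 0 0" --pt "0.8 0 0 0 0" --pt "0.8 0 0 0 0" --force 30

```text
t: 17.58
tool_pos: [0.558, 0.1615, 0.005]
tool_rot: [2.108, 2.327, 0.003]
contact_force: [1.2, -0.6, 5.5]
opening: 0.0747
grip_force: 36.4
```

```bash
python3 -c "
from h import *
st()"
```

```text
t 17.57 cab mm [ 62.5 346.4] z 5.0 yaw err deg 0.03 tilt 0.16 F [ 1.2 -0.6  5.5] open 74.7 grip 36.42014443874359
```

>>> servo_tool --pt "0.8 0 0 -3 0" --pt "0.8 -20 -4.6 0 0" --pt "0.8 -35 -6 0 0" --pt "0.8 -35 -6 0 0" --pt "0.8 -35 -6 0 0" --pt "0.8 -35 -6 0 0" --pt "0.8 -35 -6 0 0" --pt "0.8 -35 -6 0 0" --pt "0.8 -35 -6 0 0" --pt "0.8 -20 0 0 0" --pt "0.8 0 0 0 0"

```text
t: 18.95
tool_pos: [0.5379, -0.1281, 0.0061]
tool_rot: [-2.112, -2.325, -0.0]
contact_force: [-0.2, 0.6, -2.0]
opening: 0.0744
grip_force: 35.8
```

```bash
python3 -c "
from h import *
wl('w4')"
```

```text
t 18.95 cab mm [14.2 60.2] z 6.1 yaw err deg -0.11 tilt 0.03 F [-0.2  0.6 -2. ] open 74.4 grip 35.79120755195618
```

View pics/w4.png

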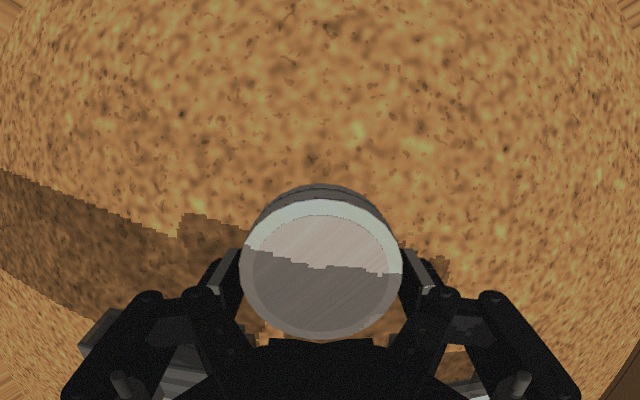

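The middle tin is held level and centred between the pads, with its lid centre at about (321,268).

>>> servo_tool --pt "0.8 -12 1.2 0 0" --pt "0.8 -12 0 0 0" --pt "0.8 -8 0 2 0" --pt "0.8 0 0 0 0" --pt "1 0 0 0 0" --pt "1 0 0 0 0" --pt "1 0 0 0 0"

```text
t: 19.88
tool_pos: [0.5423, -0.1584, 0.0042]
tool_rot: [-2.109, -2.328, 0.0]
contact_force: [-0.0, 0.1, 0.4]
opening: 0.0854
grip_force: 0.0
```

```bash
python3 -c "
from h import *
st()"
```

```text
t 19.88 cab mm [15.6 29.6] z 4.2 yaw err deg 0.05 tilt 0.02 F [-0.   0.1  0.4] open 85.4 grip 0.0
```

>>> servo_tool --pt "1 20 0 0 0" --pt "1 20 0 0 0" --pt "1 22 0 0 0" --pt "0 0 0 0 0" --pt "0 0 0 0 0" --pt "0 0 0 0 0" --pt "0 0 0 0 0" --pt "0 0 0 0 0" --pt "0 0 0 0 0"

```text
t: 21.0
tool_pos: [0.5364, -0.0971, 0.0043]
tool_rot: [-2.11, -2.328, 0.0]
contact_force: [0.1, 0.7, 0.2]
opening: -0.0003
grip_force: 0.0
```

>>> servo_tool --pt "0 -12 0 0 0" --pt "0 -12 0 0 0" --pt "0 -12 0 0 0" --pt "0 -12 0 0 0" --pt "0 -12 0 0 0" --pt "0 -8 0 0 0" --pt "0 -5 0 0 0" --pt "0 -2 0 0 0" --pt "0 0 0 0 0"

```text
t: 22.12
tool_pos: [0.5438, -0.1717, 0.0044]
tool_rot: [2.109, 2.328, -0.0]
contact_force: [0.8, 0.1, 0.8]
opening: 0.0
grip_force: 0.0
```

```bash
python3 -c "
from h import *
st()"
```

```text
t 22.12 cab mm [15.8 16.3] z 4.4 yaw err deg 0.04 tilt 0.02 F [0.8 0.1 0.8] open 0.0 grip 0.0
```

>>> servo_tool --pt "0 -2 0 0 0" --pt "0 -2 0 0 0" --pt "0 -1.5 0 0 0" --pt "0 -1 0 0 0"

```text
t: 22.62
tool_pos: [0.5444, -0.1781, 0.0043]
tool_rot: [-2.109, -2.328, -0.0]
contact_force: [0.5, 0.7, 0.2]
opening: -0.0001
grip_force: 0.4
```

>>> servo_tool --pt "0 -1 0 0 0" --pt "0 -1 0 0 0"

```text
t: 22.88
tool_pos: [0.5444, -0.1784, 0.0043]
tool_rot: [-2.108, -2.325, -0.003]
contact_force: [-1.4, 9.7, 4.0]
opening: -0.0003
grip_force: 4.7
```

```bash
python3 -c "
from h import *
st()"
```

```text
t 22.88 cab mm [15.7  9.5] z 4.3 yaw err deg -0.0 tilt 0.22 F [-1.4  9.7  4. ] open -0.3 grip 4.744801931083202
```

The middle tin is home. Now the small tin.

>>> servo_tool --pt "0 15 0 0 0" --pt "0 15 0 0 0" --pt "0.9 40 -7 -55 0" --pt "0.9 46 -8.5 -30 0" --pt "0.9 46 -8.5 0 0" --pt "0.9 46 -8.5 0 0" --pt "0.9 46 -8.5 0 0" --pt "0.9 46 -8.5 0 0" --pt "0.9 46 -8.5 0 0" --pt "0.9 0 0 0 0" --pt "0.9 0 0 0 0"

```text
t: 24.25
tool_pos: [0.4536, 0.1553, 0.0845]
tool_rot: [2.108, 2.329, -0.0]
contact_force: [0.3, 0.6, -0.1]
opening: 0.0767
grip_force: 0.0
```

```bash
python3 -c "
from h import *
st();big('top')"
```

```text
t 24.25 cab mm [-42.  350.5] z 84.5 yaw err deg 0.08 tilt 0.04 F [ 0.3  0.6 -0.1] open 76.7 grip 0.0
top circle cab -167.2 -161.6 r 50.8
```

>>> servo_tool --pt "0.9 5 0 40 0" --pt "0.9 0 0 25 0" --pt "0.9 0 0 14 0" --pt "0.9 0 0 0 0" --pt "0.6 0 0 0 0" --pt "0.6 0 0 0 0" --pt "0.6 0 0 0 0" --pt "0.6 0 0 0 0" --force 30

```text
t: 25.3
tool_pos: [0.4546, 0.1603, 0.0069]
tool_rot: [2.108, 2.327, 0.003]
contact_force: [0.1, -1.3, 6.4]
opening: 0.059
grip_force: 33.2
```

```bash
python3 -c "
from h import *
st()"
```

```text
t 25.3 cab mm [-40.5 355.4] z 6.9 yaw err deg 0.03 tilt 0.15 F [ 0.1 -1.3  6.4] open 59.0 grip 33.226168155670166
```

>>> servo_tool --pt "0.6 0 0 -3 0" --pt "0.6 -34 15.6 0 0" --pt "0.6 -34 15.6 0 0" --pt "0.6 -34 15.6 0 0" --pt "0.6 -34 15.6 0 0" --pt "0.6 -34 15.6 0 0" --pt "0.6 -34 15.6 0 0" --pt "0.6 -34 15.6 0 0" --pt "0.6 -34 15.6 0 0" --pt "0.6 -30 15.6 0 0" --pt "0.6 0 0 0 0"

```text
t: 26.68
tool_pos: [0.6232, -0.1281, 0.0081]
tool_rot: [-2.112, -2.325, 0.0]
contact_force: [-0.5, 0.0, -1.9]
opening: 0.0588
grip_force: 32.8
```

```bash
python3 -c "
from h import *
wl('w5')"
```

```text
t 26.68 cab mm [99.  51.8] z 8.1 yaw err deg -0.11 tilt 0.02 F [-0.5  0.  -1.9] open 58.8 grip 32.821696400642395
```

View pics/w5.png

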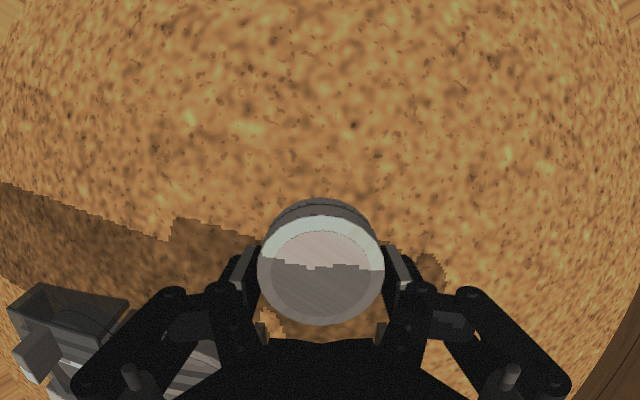

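The small tin is held level and centred, with its lid at about (321,270).

>>> servo_tool --pt "0.6 -11 0.6 0 0" --pt "0.6 -11 0 0 0" --pt "0.6 -8 0 2 0" --pt "0.6 0 0 0 0" --pt "0.8 0 0 0 0" --pt "0.8 0 0 0 0" --pt "0.8 20 0 0 0" --pt "0.8 20 0 0 0" --pt "0.8 18 0 0 0" --pt "0 0 0 0 0" --pt "0 0 0 0 0"

```text
t: 28.1
tool_pos: [0.6207, -0.0985, 0.0067]
tool_rot: [2.108, 2.328, -0.0]
contact_force: [0.3, 1.0, 0.3]
opening: 0.0328
grip_force: 0.0
```

>>> servo_tool --pt "0 0 0 2 0" --pt "0 0 0 0 0" --pt "0 0 0 0 0" --pt "0 0 0 0 0" --pt "0 -12 0 0 0" --pt "0 -12 0 0 0" --pt "0 -12 0 0 0" --pt "0 -12 0 0 0" --pt "0 -8 0 0 0" --pt "0 -4 0 0 0" --pt "0 0 0 0 0"

```text
t: 29.48
tool_pos: [0.6265, -0.1586, 0.0046]
tool_rot: [2.11, 2.328, -0.0]
contact_force: [-0.5, 0.2, 0.5]
opening: -0.0001
grip_force: 0.0
```

```bash
python3 -c "
from h import *
st()"
```

```text
t 29.48 cab mm [99.4 21.1] z 4.6 yaw err deg 0.01 tilt 0.01 F [-0.5  0.2  0.5] open -0.1 grip 0.0
```

>>> servo_tool --pt "0 -4 0 0 0" --pt "0 -3 0 0 0" --pt "0 -2 0 0 0" --pt "0 -1.5 0 0 0" --pt "0 -1 0 0 0"

```text
t: 30.1
tool_pos: [0.6276, -0.1698, 0.0045]
tool_rot: [-2.109, -2.328, 0.0]
contact_force: [1.0, 0.3, 0.2]
opening: 0.0002
grip_force: 0.3
```

>>> servo_tool --pt "0 -1 0 0 0" --pt "0 -1 0 0 0"

```text
t: 30.35
tool_pos: [0.6276, -0.1703, 0.0045]
tool_rot: [-2.108, -2.326, -0.003]
contact_force: [-1.4, 7.5, 3.3]
opening: -0.0001
grip_force: 3.8
```

```bash
python3 -c "
from h import *
st()"
```

```text
t 30.35 cab mm [99.3  9.4] z 4.5 yaw err deg 0.01 tilt 0.18 F [-1.4  7.5  3.3] open -0.1 grip 3.8138850778341293
```

All three stopped at the same depth. I'll back off, rise, and check from above.

>>> servo_tool --pt "0 15 0 0 0" --pt "0 20 0 0 0" --pt "0 20 -20 -50 0" --pt "0 20 -40 -40 0" --pt "0 20 -40 -40 0" --pt "0 20 0 -30 0" --pt "0 20 0 0 0" --pt "0 0 0 0 0" --pt "0 0 0 0 0"

```text
t: 31.48
tool_pos: [0.5143, -0.047, 0.1626]
tool_rot: [-2.107, -2.327, 0.003]
contact_force: [-0.6, 0.3, -0.2]
opening: 0.0001
grip_force: 0.0
```

```bash
python3 -c "
from h import *
st()
a=get_image('top');b=get_image('scene')
f=lambda i:cv2.resize(i,(400,560) if 0 else None,fx=4,fy=4,interpolation=2)
A=f(a[140:260,370:440]);B=f(b[220:300,215:340]);H=np.zeros((480,790,3),np.uint8);H[:480,:280]=A;H[:320,285:785]=B
cv2.imwrite('pics/fin.png',H[:,:,::-1])"
```

```text
t 31.48 cab mm [ -1.4 143.2] z 162.6 yaw err deg 0.06 tilt 0.18 F [-0.6  0.3 -0.2] open 0.1 grip 0.0
```

View pics/fin.png

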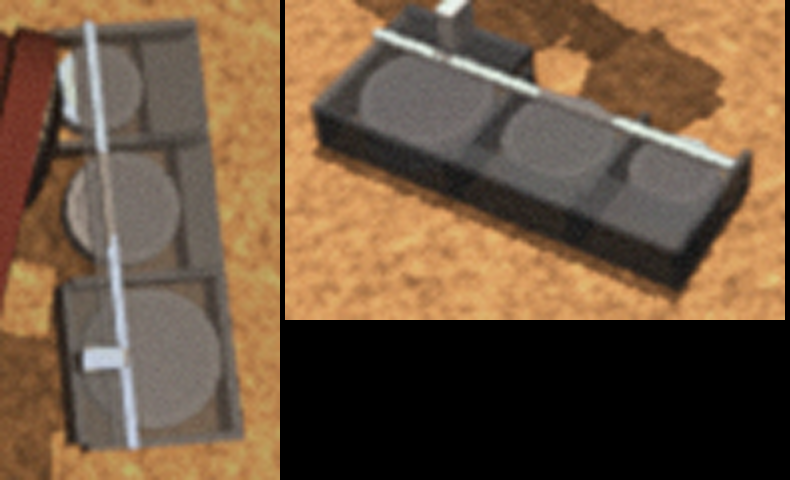

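The check picture shows all three tins in their own bays against the back stops. The door covers the large bay, with its tab at (103,358), and the arm is clear.

```bash
python3 -c "
from station import *
print(finish_job())"
```

```text
the job is handed in; nothing more can be done
None
```

All three tins are in their own bays against the back stops, the door is shut over the large tin, and I handed the job in at about 31.5 s; the hand-in returned no verdict.

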